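# Load the former plate into the seam press bed and lock it

### The arm

A 7-joint arm with a two-finger parallel gripper is mounted at the origin on the work surface. World frame = base frame: x ahead of the robot, y to its left, z up, the work surface at z = 0. Lengths are in m, angles in rad, forces in N, time in s.
With the tool pointing down it reaches from about 0.4 to 0.85 m from the base axis. Payload 10.4 kg.
Tool frame: the origin (TCP) lies between the finger pads; the fingertips stand ahead of it and the grasp point (between the pads) lies 3 mm ahead of it (r.tips_ahead is the z of the fingertips in the tool frame, in m); z points along the fingers, y is the line along which they close (so a half turn about z gives the same grasp; the last joint's range is limited). The gripper opens to 87 mm and grips with 3 to 60 N. Pads are 19 mm wide; open, the fingers measure 117 mm over their backs; the gripper's body (75 mm by 190 mm) begins 51 mm behind the grasp point.
Start: joints at [-1.175, 0.332, -0.065, 1.46, 0.022, 1.35, -0.088], TCP at [0.254, 0.571, 0.245] pointing down, gripper open.
Joint ranges: [-2.6, 2.6], [-0.5, 2.12], [-1.47, 1.34], [0.16, 2.42], [-1.27, 4.41], [0.06, 2.06], [-2.6, 2.6]. Speed limits (rad/s): [2.22, 2.22, 2.79, 2.79, 3.14, 3.14, 3.14].

### API

Orientations are given as a unit quaternion [x, y, z, w].
In Python, from bench import telemetry, camera, get_calibration, r gives the robot as it stands.
- The arm moves only by the tool drive_tool, never from a script. Its argument "series" is one flat list of numbers, 7 for each row, row after row: the turn, a rotation vector about the tool's x, y, z in units of 5 degrees (1.0 is 5 degrees), then the shift along the tool's x, y, z in units of 40 mm (1.0 is 40 mm), then the opening, from -1 (shut) to 1 (fully open). A call has 1 to 10 rows; each row is the pose to reach, as a shift and turn from the pose commanded when the call began, along the tool's axes at that moment; what a row does not reach only later rows make up. A row lasts 1/12 s, in which the tool goes at most 41.7 mm and 7.16 degrees, less where a joint would pass 70% of its speed; a pose out of reach is approached as far as the arm can. A call with a gripper value outside its range is refused whole. The fingers move at their own pace and stop on an object; "grip_force" is the grip in N (left out, the last holds). Time passes only in rows, so rows that repeat a pose let the fingers close. It gives the time, the measured TCP pose, the force, the opening and the grip force at its end, in the units of the state.
- telemetry.read_state(): the state, without advancing time (a new reading comes with each control period).
- camera(name): name is "side" or "top"; returns the picture (400x640x3 uint8, red, green, blue); there is no depth.
- get_calibration(name): a dict with "fovy" (degrees; the focal length in pixels is half the picture's height over the tangent of half this angle, whatever the lens; pixels are square), "cx", "cy" (the principal point, pixels), "xyz" and "rotation" of the camera in the world. Camera axes: x right, y up, looking along -z (the intrinsics and any distortion apply to the point x, -y, -z); pixel columns grow to the right and rows downward; lengths in m; the calibration is good to about 2 mm. A picture is of the moment at which its call begins. get_calibration takes no time and is no camera call.
- r.close_job(): hands the job in; it is judged then, once.
The state is a dict: "time": time; "joint_positions": joint angles; "joint_vel": joint speeds; "joint_torque": joint torques, N m; "ee_pos": TCP position; "eef_rot": TCP orientation; "ft_force": force on the tool from outside, world axes, zero at the start; "torque": the same for the moment, N m; "width": finger opening in m; "grip_force": force on a finger pad.
Only numpy, scipy, OpenCV 4.12 (cv2) and the standard library are available. Lean on these libraries where they do the work, as an engineer would, in place of code of your own. Each camera call takes 0.05 s, during which the arm holds its last target. There are 200 camera calls.

### The job

Load the former plate into the seam press's slide bed: pull the red locking knob straight out as far as it goes, where its friction detent holds it, slide the plate (brass dome first) into the slot until it is fully home against the back stop, then push the knob fully in to lock the plate. Leave the canister, seam weight, ball, awl and dividers where they are.

Things in the scene. Friction and masses are not known exactly. Their poses are not given: they have to be found in the camera images.
- slot_home (a point): Reference point of the fixed slide bed: middle of the slot, on its floor, 38 mm above the table. +x points along the slot towards the back stop (face at x = +60, 21 high), z up. The plate is home when its front edge meets the stop: plate_grip is then at (-22, 0, +40) in this frame. Two pillars (diameter 16, 72 above slot floor) stand behind the stop at x = 75, y = +-52.
- slot_mouth (a point): Middle of the slot's mouth on the slot floor, 60 before slot_home, same axes. The slot is 83 wide, 14.5 high, 120 deep; lips roof it except for the middle 62, lip tops 21.5 above its floor. A flat sill level with the slot floor reaches 90 before the mouth, 130 wide, with guides flaring out over the 27 before the mouth.
- pin_path (a point): Tip of the locking pin (diameter 8) when the knob is in: 30 inside the mouth, 30 from the centre line on the slot's +y side, 6 above the slot floor. The pin then blocks a plate from entering; with the knob out it is clear of the slot. When the plate is home its notch faces the pin. This point itself stays put; axes as slot_home.
- knob_grip (a point): Centre of the red cylindrical locking knob (diameter 34, 28 long, axis level along slot_home's y) on the bed's +y side, 44 above the table. Moves with the knob: in slot_home's frame (-30, 99, +6) when in, (-30, 124, +6) when out. +y points straight out, the pull direction; z up. Bed block ends at y = 65, a brass boss (diameter 26) at y = 75.
- plunger (a joint): Travel of the locking knob in m: 0 fully in (pin across the slot), 0.025 fully out at the on detent. About 5 N of friction detent holds it wherever it is left, so it must be drawn right to its out stop, and later pushed right to its in stop.
- plate_grip (a point): Centre of the gripping part of the plate's yellow upright tab, 36 long (x) x 14 thick (y), standing from 12 to 60 above the plate's underside. This point is on the centre line, 40 above the underside, 82 behind the plate's front edge; +x points to the front (brass dome), z up. Plate about 0.4 kg; it starts flat on the cart top, tab up.
- plate_front (a point): Middle of the plate's front edge, half-way up its thickness; axes as plate_grip. The former plate: aluminium slab 120 long (x) x 80 wide (y) x 12 thick, a brass dome (diameter 50, 20 high) on its front half, a notch 15 wide x 14 deep in each long edge centred 90 behind this edge.
- canister: Tin canister with knurled copper lid, diameter 90, 107 high, standing; origin at the centre of its underside. Bystander.
- weight: Black cast iron dome-shaped seam weight with a small knob on top, diameter 96, 81 high; origin at the centre of its underside. Bystander.
- ball_center (a point): Centre of a pink composite ball, diameter 72, resting on a small wooden ring, its top 83 above the table. Bystander.
- awl: Horn-handled awl lying on the table, 165 long along its x, 28 thick; origin under its middle. Bystander.
- dividers: Blued steel dividers lying open on the table, 180 long along their x, 52 wide, 12 thick; origin under their middle. Bystander.
Things that resemble listed ones, but are neither listed nor needed, are in the scene too. There is more than one size of the part that bears plate_grip; the job needs the middle-sized.

How it is judged:
On the way, in this order (a step that is already met when the one before it is completed fails the run):
1. the knob is pulled out to its on detent (value of joint plunger above 0.0215 m), for 0.2 s.
2. the plate is slid home while the knob stays out (x of plate_grip in the frame of slot_home between -0.0245 and -0.0195 m and y of plate_grip in the frame of slot_home between -0.004 and 0.004 m and z of plate_grip in the frame of slot_home between 0.036 and 0.044 m and angle between the x axis of plate_grip and the x axis of slot_home, either way round below 0.06 rad and value of joint plunger above 0.0215 m), for 0.2 s.
At the end, for the whole second after the job is handed in: The plate lies in the slot, dome first, within 2.5 mm of fully home along the slot, within 4 mm of its centre line and floor height and 0.06 rad of its direction, and the knob is in again to within 3 mm (pin in the plate's notch) (x of plate_grip in the frame of slot_home between -0.0245 and -0.0195 m and y of plate_grip in the frame of slot_home between -0.004 and 0.004 m and z of plate_grip in the frame of slot_home between 0.036 and 0.044 m and angle between the x axis of plate_grip and the x axis of slot_home, either way round below 0.06 rad and value of joint plunger below 0.003 m); the robot touches nothing.
It fails at once if the canister moved by more than 30 mm (distance of canister from where it was at the start of the episode above 0.03 m).
It fails at once if the seam weight moved by more than 30 mm (distance of weight from where it was at the start of the episode above 0.03 m).
It fails at once if the pink ball moved by more than 30 mm (distance of ball_center from where it was at the start of the episode above 0.03 m).
It fails at once if the awl moved by more than 30 mm (distance of awl from where it was at the start of the episode above 0.03 m).
It fails at once if the dividers moved by more than 30 mm (distance of dividers from where it was at the start of the episode above 0.03 m).
It also fails if it takes over 72 s, if anything falls off the work surface, if the arm or the gripper's body presses on something with over 40 N, if the wrist force passes 120 N, or if a joint passes its speed limit or range.

## Working session

There is one attempt and no reset: what is moved stays moved. The work goes in short steps, Python scripts to look and compute and a tool call to move; the robot and the scene stay as the last step left them, time stands still between calls to the robot, and variables do not carry over. Pictures are saved under pics/ and viewed, at most 10 in all, crops included, and the job is handed in when it is done.

Besides the shell and the picture viewer there is one more tool, called after "Emit:" as a command line: name --argument value ..., lists and objects as JSON in quotes. drive_tool: Moves the arm, as the interface text tells. Its arguments: {"type":"object","properties":{"series":{"type":"array"},"grip_force":{"type":"number"}},"required":["series"]}

```bash
ls; mkdir -p pics
python3 - <<'E'
from bench import telemetry, camera, get_calibration, r
import cv2
for n in("side","top"):
    cv2.imwrite(f"pics/{n}0.png",cv2.cvtColor(camera(n),cv2.COLOR_RGB2BGR)); print(n,get_calibration(n))
print(telemetry.read_state(), r.tips_ahead)
E
```

```text
pics
side {'fovy': 56.67368435763217, 'cx': 317.5035648029281, 'cy': 202.65552507021644, 'xyz': array([ 0.53318721, -0.89012355,  0.84735077]), 'rotation': array([ 0.408571  , -0.00371438, -0.03311152,  0.91211818])}
top {'fovy': 51.114049570974544, 'cx': 327.62765736905317, 'cy': 200.10496827509385, 'xyz': array([ 0.31704424, -0.0183779 ,  1.24646091]), 'rotation': array([-0.07253943,  0.06023976,  0.71388746, -0.6938832 ])}
{'time': 0.1, 'joint_positions': array([-1.17459113,  0.33279707, -0.06467624,  1.46083216,  0.02159425,
        1.34995264, -0.08849109]), 'joint_vel': array([-3.64573650e-04, -2.64705211e-03, -6.73318545e-04, -1.17506017e-03,
       -1.38276854e-03,  5.61914766e-06,  1.30344709e-03]), 'joint_torque': array([ 2.65471070e-03, -6.24539137e+01,  2.52915110e-02, -3.90718746e+01,
       -6.14900328e-02,  3.64210317e-02,  5.19129026e-05]), 'ee_pos': array([0.25405012, 0.57068117, 0.24385271]), 'eef_rot': array([ 2.07873645e-01,  9.78155473e-01, -6.38706330e-04, -1.03900639e-04]), 'ft_force': array([-0.02287071, -0.78392706, -0.13895029]), 'torque': array([-0.02197676, -0.01233428, -0.05553785]), 'grip_force': 0.0, 'width': 0.08702246810228229} 0.022
```

View pics/top0.png

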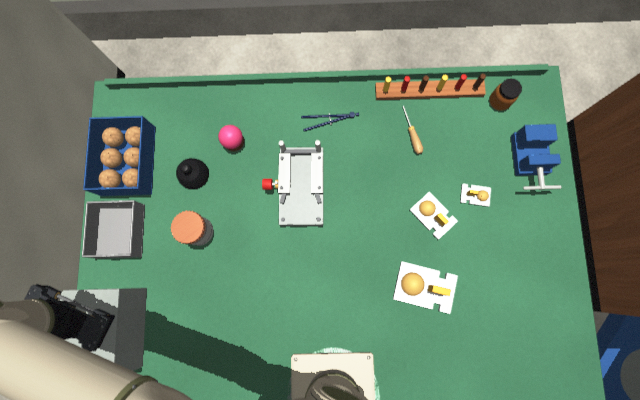

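View pics/side0.png

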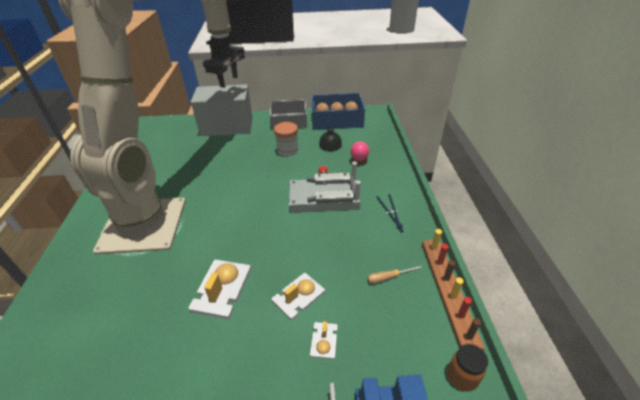

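The top view shows the bed at (301,187), with its red knob at (268,184) on the left and its pillars and back stop at the top, so the slot's +x points up in the image. There are three plates: large (426,287), middle (433,214) and small (476,195). The middle one fits the description, and I'll check it by its size (120 x 80). In the side view it is at (299,294).

```bash
cat > h.py <<'E'
import numpy as np, cv2
from scipy.spatial.transform import Rotation as R
from bench import telemetry, camera, get_calibration, r
def ray(n,uv):
    c=get_calibration(n); f=200/np.tan(np.radians(c['fovy']/2)); uv=np.atleast_2d(np.array(uv,float))
    d=np.c_[(uv[:,0]-c['cx'])/f,-(uv[:,1]-c['cy'])/f,-np.ones(len(uv))]
    return np.array(c['xyz']),R.from_quat(c['rotation']).apply(d)
def plane(n,uv,z):
    o,d=ray(n,uv); return o+d*((z-o[2])/d[:,2])[:,None]
def proj(n,p):
    c=get_calibration(n); f=200/np.tan(np.radians(c['fovy']/2))
    q=R.from_quat(c['rotation']).inv().apply(np.atleast_2d(p)-c['xyz']); return np.c_[c['cx']-f*q[:,0]/q[:,2],c['cy']+f*q[:,1]/q[:,2]]
def tri(uvt,uvs):
    A=[];b=[]
    for n,uv in(("top",uvt),("side",uvs)):
        o,d=ray(n,uv);d=d[0]/np.linalg.norm(d[0]);P=np.eye(3)-np.outer(d,d);A.append(P);b.append(P@o)
    A=np.vstack(A);b=np.hstack(b);x=np.linalg.lstsq(A,b,rcond=None)[0];return x,np.linalg.norm(A@x-b)
def snap(n,name):
    im=cv2.cvtColor(camera(n),cv2.COLOR_RGB2BGR);cv2.imwrite(f"pics/{name}.png",im);return im
E
cat > m.py <<'E'
from h import *
t=cv2.imread("pics/top0.png");s=cv2.imread("pics/side0.png")
def blobs(n,im,lo,hi,amin):
    m=cv2.inRange(cv2.cvtColor(im,cv2.COLOR_BGR2HSV),lo,hi)
    k,l,st,c=cv2.connectedComponentsWithStats(m)
    return [(st[i],c[i].round(1),l==i) for i in range(1,k) if st[i][4]>=amin]
for n,im in(("top",t),("side",s)):
    print(n)
    for nm,lo,hi in(("white",(0,0,120),(180,50,255)),("yel",(20,120,90),(32,255,255)),("dome",(10,80,90),(19,255,255)),("red",(0,170,60),(6,255,255)),("red2",(174,170,60),(180,255,255))):
        for st,c,m in blobs(n,im,lo,hi,12):
            if 180<c[0]<500 and 100<c[1]<350:
                x="" 
                if nm=="white":
                    x=cv2.boxPoints(cv2.minAreaRect(np.argwhere(m)[:,::-1].astype(np.float32)))
                    x=x.round(1).tolist(), (plane(n,x,.012)*1000).round().tolist()
                print(nm,c,st[4],x)
a=cv2.resize(t[95:250,230:510],None,fx=2.8,fy=2.8,interpolation=cv2.INTER_CUBIC)
cv2.imwrite("pics/crop.png",a)
b=cv2.resize(s[150:350,180:380],None,fx=3,fy=3,interpolation=cv2.INTER_CUBIC)
cv2.imwrite("pics/crops.png",b)
E
python3 m.py
```

```text
top
white [406.6 116.2] 39 ([[402.0, 106.4000015258789], [403.70001220703125, 105.80000305175781], [411.1000061035156, 125.5999984741211], [409.5, 126.19999694824219]], [[843.0, -240.0, 12.0], [845.0, -246.0, 12.0], [779.0, -265.0, 12.0], [777.0, -259.0, 12.0]])
white [280.8 142.6] 28 ([[278.0, 140.0], [283.0, 140.0], [283.0, 145.0], [278.0, 145.0]], [[746.0, 149.0, 12.0], [746.0, 133.0, 12.0], [730.0, 133.0, 12.0], [730.0, 149.0, 12.0]])
white [317.3 142.4] 27 ([[313.5, 142.5], [317.0, 139.0], [320.5, 142.5], [317.0, 146.0]], [[735.0, 39.0, 12.0], [746.0, 28.0, 12.0], [734.0, 17.0, 12.0], [723.0, 28.0, 12.0]])
white [300.3 186.4] 3334 ([[272.0, 147.0], [322.0, 147.0], [322.0, 224.0], [272.0, 224.0]], [[724.0, 167.0, 12.0], [719.0, 13.0, 12.0], [480.0, 19.0, 12.0], [485.0, 168.0, 12.0]])
white [474.4 194.7] 411 ([[459.1000061035156, 202.1999969482422], [461.8999938964844, 182.6999969482422], [491.6000061035156, 186.89999389648438], [488.79998779296875, 206.39999389648438]], [[534.0, -392.0, 12.0], [593.0, -405.0, 12.0], [578.0, -493.0, 12.0], [519.0, -479.0, 12.0]])
white [433.9 216.
[... 3171 characters left out ...]
220703125], [312.29998779296875, 320.3999938964844], [338.29998779296875, 323.0], [334.70001220703125, 359.29998779296875]], [[521.0, -487.0, 12.0], [535.0, -395.0, 12.0], [599.0, -407.0, 12.0], [581.0, -497.0, 12.0]])
yel [436.5 237.5] 109 
yel [226.  271.2] 83 
yel [212.8 285.6] 217 
yel [456.8 286.6] 138 
yel [306.4 285.3] 56 
yel [291.1 292.6] 117 
yel [324.4 325.8] 22 
yel [323.4 345.7] 33 
dome [350.8 104.7] 63 
dome [322.  106.4] 68 
dome [336.5 105.6] 71 
dome [286.  129.5] 212 
dome [451.6 296.6] 1725 
dome [225.6 274.8] 280 
dome [381.9 276.1] 213 
dome [304.4 287.5] 155 
dome [209.6 293.7] 29 
dome [322.7 346.5] 103 
red [322.4 168.3] 16 
red [444.7 246.4] 23 
red [467.5 300.2] 31
```

View pics/crop.png

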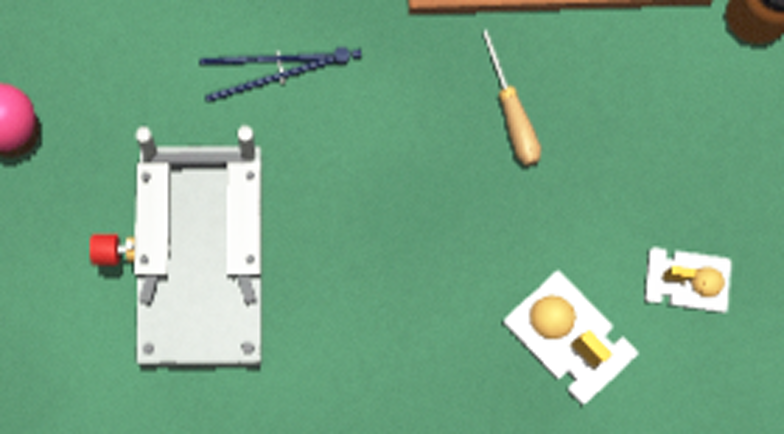

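View pics/crops.png

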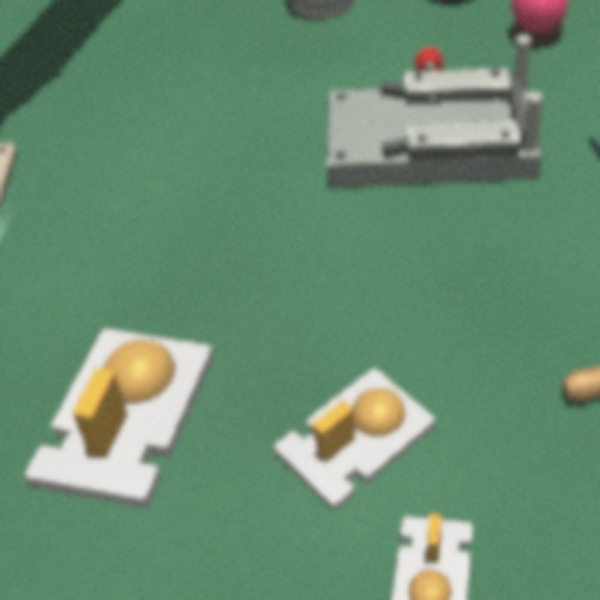

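Enlarged, the middle plate measures about 121 x 84 mm (listed 120 x 80), against 174 x 113 and 88 x 60 for the other two, so the middle plate at (433,214) is the right one. Its dome points up-left. Next I'll refine the bed, knob and plate to sub-pixel.

```bash
cat > m2.py <<'E'
from h import *
t=cv2.imread("pics/top0.png")[:,:,2].astype(float)
def cross(p,th,rev=False):  # first rising crossing index
    q=p[::-1] if rev else p
    i=np.argmax((q[:-1]<th)&(q[1:]>=th)); v=i+(th-q[i])/(q[i+1]-q[i]); return len(p)-1-v if rev else v
print("bg",t[210,262:272],"sill",t[210,290],"lip",t[165,285])
def sides(rows,z):
    L=[];Rr=[]
    for v in rows:
        p=t[v,262:340]; L.append([262+cross(p,(65+t[v,290])/2),v]); Rr.append([262+cross(p,(65+t[v,290])/2,True),v])
    L=plane("top",L,z);Rr=plane("top",Rr,z);
    return np.median(Rr-L,axis=0),(L+Rr)/2
for nm,rows,z in(("sill",range(203,221),.038),("lip",range(156,176),.0595)):
    w,m=sides(rows,z); k=np.polyfit(m[:,0],m[:,1],1); print(nm,"width",w.round(4),"yaw",np.degrees(np.arctan(k[0])),"y mid",m[:,1].mean(),"at x",m[:,0].mean())
F=[]
for u in range(284,318):
    p=t[190:240,u]; F.append([u,190+cross(p,(65+t[215,u])/2,True)])
P=plane("top",F,.038);k=np.polyfit(P[:,1],P[:,0],1);print("sill front x",np.median(P[:,0]),"slope deg",np.degrees(k[0]))
np.set_printoptions(linewidth=250)
print("lip col L",t[188:198,284].astype(int),"R",t[188:198,318].astype(int), "stop col",t[142:160,300].astype(int))
red=tri([266.7,183.7],[322.4,168.3]);print("knob tri",red, plane("top",[266.7,183.7],.052))
for n in("top","side"):
    im=cv2.imread(f"pics/{n}0.png");x0,y0,x1,y1=(400,180,456.5,248) if n=="top" else (262,258,335,330)
    x1=int(x1)+5
    a=cv2.resize(im[y0:y1,x0:x1],None,fx=8,fy=8,interpolation=cv2.INTER_CUBIC)
    b=a[:,:,2]; m=(b>135).astype(np.uint8)
    c=max(cv2.findContours(m,0,2)[0],key=cv2.contourArea); bx=cv2.boxPoints(cv2.minAreaRect(c))
    uv=(bx+.5)/8-.5+[x0,y0]; W=plane(n,uv,.012)[:,:2]; print(n,(W*1000).round(1).tolist(),"sides",np.linalg.norm(W-np.roll(W,1,0),axis=1).round(4),"c",W.mean(0))
    hs=cv2.cvtColor(a,cv2.COLOR_BGR2HSV); m=cv2.inRange(hs,(20,140,190 if n=="top" else 150),(34,255,255))
    k,l,st,cc=cv2.connectedComponentsWithStats(m)
    for i in range(1,k):
        if st[i][4]>1000: print(" yel",(cc[i]+.5)/8-.5+[x0,y0],st[i][4]/64,plane(n,(cc[i]+.5)/8-.5+[x0,y0],.06))
E
python3 m2.py
```

```text
bg [102. 100. 100.  97. 104. 100. 100. 103. 102. 101.] sill 228.0 lip 251.0
sill width [-0.0039 -0.1302  0.    ] yaw -1.0537593868057111 y mid 0.0799142018191934 at x 0.5157910882957739
lip width [-0.0043 -0.1352  0.    ] yaw -3.1064336227462306 y mid 0.07634950659953914 at x 0.6492000830364124
sill front x 0.47814862963906085 slope deg 1.8088582882972675
lip col L [252 252 252 252 237 115 155 154 153 145] R [167 231 253 254 245 115 155 156 152 154] stop col [ 95  98  99  95  91 161 215 171 148 148 135  85  56 157 223 222 225 224]
knob tri (array([0.60044059, 0.17686512, 0.05566397]), np.float64(0.0030101798143099194)) [[0.59913518 0.17712228 0.052     ]]
top [[518.1, -240.5], [575.1, -304.4], [478.7, -385.3], [423.3, -321.8]] sides [0.1249 0.0856 0.1259 0.0842] c [ 0.49878996 -0.31301931]
 yel [442.23552465 218.19384288] 43.109375 [[ 0.48079161 -0.32570029  0.06      ]]
side [[426.6, -321.3], [527.1, -226.4], [575.2, -306.7], [476.7, -391.3]] sides [0.0861 0.1383 0.0936 0.1299] c [ 0.50136785 -0.31140985]
 yel [290.3705221  289.30721227] 41.0 [[ 0.48384394 -0.33201566  0.06      ]]
 yel [324.42212255 325.57729497] 16.765625 [[ 0.56199916 -0.43867501  0.06      ]]
```

Bed: slot_home is at about (0.628, 0.077) with yaw -1.5°. The knob is predicted at (0.6006, 0.1767) and was measured at (0.600, 0.177), so they agree. Plate: yaw about 41°, grip at about (0.482, -0.327). I'll start with the knob.

```bash
cat > go.py <<'E'
import sys
from h import *
# go.py x y z(TCP) tool-y-yaw(deg): prints shift/turn from the present pose
x,y,z,a=map(float,sys.argv[1:5]); s=telemetry.read_state()
R0=R.from_quat(s['eef_rot']); ya=np.radians(a); Y=np.array([np.cos(ya),np.sin(ya),0]);Z=np.array([0,0,-1.]);
best=min((R.from_matrix(np.c_[np.cross(k*Y,Z),k*Y,Z]) for k in(1,-1)),key=lambda q:(R0.inv()*q).magnitude())
print("turn",((R0.inv()*best).as_rotvec(degrees=True)/5).round(2),"shift",(R0.inv().apply(np.array([x,y,z])-s['ee_pos'])/.04).round(3))
print("t",s['time'],"pos",s['ee_pos'].round(4),"F",s['ft_force'].round(1),"w",s['width'].round(4),"g",s['grip_force'],"j",s['joint_positions'].round(2))
E
python3 go.py .6006 .1767 .2 -1.5
```

```text
turn [-1.00e-02  1.00e-02  1.35e+01] shift [-11.92   -5.474   1.104]Traceback (most recent call last):
  File "go.py", line 8, in <module>
    print("t",s['time'],"pos",s['ee_pos'].round(4),"F",s['ft_force'].round(1),"w",s['width'].round(4),"g",s['grip_force'],"j",s['joint_positions'].round(2))
                                                                                  ^^^^^^^^^^^^^^^^
AttributeError: 'float' object has no attribute 'round'
```

Emit:
drive_tool --series '[0, 0, 13.5, -11.92, -5.47, 0.5, 1, 0, 0, 13.5, -11.92, -5.47, 0.5, 1, 0, 0, 13.5, -11.92, -5.47, 0.5, 1, 0, 0, 13.5, -11.92, -5.47, 0.5, 1, 0, 0, 13.5, -11.92, -5.47, 0.5, 1, 0, 0, 13.5, -11.92, -5.47, 0.5, 1, 0, 0, 13.5, -11.92, -5.47, 0.5, 1, 0, 0, 13.5, -11.92, -5.47, 0.5, 1, 0, 0, 13.5, -11.92, -5.47, 0.5, 1, 0, 0, 13.5, -11.92, -5.47, 0.5, 1]'

```text
time: 0.93
ee_pos: [0.5301, 0.2567, 0.2285]
eef_rot: [0.719, 0.695, -0.0, -0.0]
ft_force: [0.7, 1.3, -0.1]
width: 0.0873
grip_force: 0.0
```

```bash
sed -i "s/s\['width'\].round(4)/round(s['width'],4)/" go.py; python3 go.py .6006 .1767 .15 -1.5
```

```text
turn [-0.   -0.   -0.08] shift [-1.939  1.828  1.962]
t 0.9333 pos [0.5301 0.2567 0.2285] F [ 0.7  1.3 -0.1] w 0.0873 g 0.0 j [-0.78  0.26  0.31  1.6  -0.08  1.29 -0.5 ]
```

Emit:
drive_tool --series '[0, 0, 0, -1.9, 1.8, 1.0, 1, 0, 0, 0, -1.9, 1.8, 1.0, 1, 0, 0, 0, -1.9, 1.8, 1.0, 1, 0, 0, 0, -1.9, 1.8, 1.0, 1, 0, 0, 0, -1.9, 1.8, 1.0, 1, 0, 0, 0, -1.9, 1.8, 1.0, 1]'

```text
time: 1.43
ee_pos: [0.5988, 0.1814, 0.1885]
eef_rot: [0.716, 0.698, -0.0, -0.0]
ft_force: [-0.8, 0.2, 0.6]
width: 0.0874
grip_force: 0.0
```

```bash
python3 go.py .6006 .1767 .046 -1.5
```

```text
turn [-0.01 -0.    0.01] shift [-0.118  0.051  3.561]
t 1.4333 pos [0.5988 0.1814 0.1885] F [-0.8  0.2  0.6] w 0.0874 g 0.0 j [-0.64  0.38  0.35  1.55 -0.13  1.24 -0.29]
```

Emit:
drive_tool --series '[0, 0, 0, -0.12, 0.05, 1, 1, 0, 0, 0, -0.12, 0.05, 2, 1, 0, 0, 0, -0.12, 0.05, 2.8, 1, 0, 0, 0, -0.12, 0.05, 3.2, 1, 0, 0, 0, -0.12, 0.05, 3.5, 1, 0, 0, 0, -0.12, 0.05, 3.5, 1, 0, 0, 0, -0.12, 0.05, 3.5, 1]'

```text
time: 2.02
ee_pos: [0.6012, 0.1769, 0.0495]
eef_rot: [0.716, 0.698, 0.0, -0.0]
ft_force: [1.2, 0.1, 0.4]
width: 0.0872
grip_force: 0.0
```

```bash
python3 go.py .6006 .1767 .047 -1.5
python3 - <<'E'
from h import *
a=snap("top","k1")[120:240,220:360];b=snap("side","k1s")[130:220,270:375]
cv2.imwrite("pics/k1c.png",np.vstack([cv2.resize(a,(560,480)),cv2.resize(b,(560,120*4))])[:600] if 0 else np.hstack([cv2.resize(a,(400,343)),cv2.resize(b,(400,343))]))
E
```

```text
turn [ 0.01 -0.01  0.02] shift [-0.006 -0.014  0.062]
t 2.0167 pos [0.6012 0.1769 0.0495] F [1.2 0.1 0.4] w 0.0872 g 0.0 j [-0.61  0.52  0.32  1.67 -0.19  0.98 -0.25]
```

View pics/k1c.png

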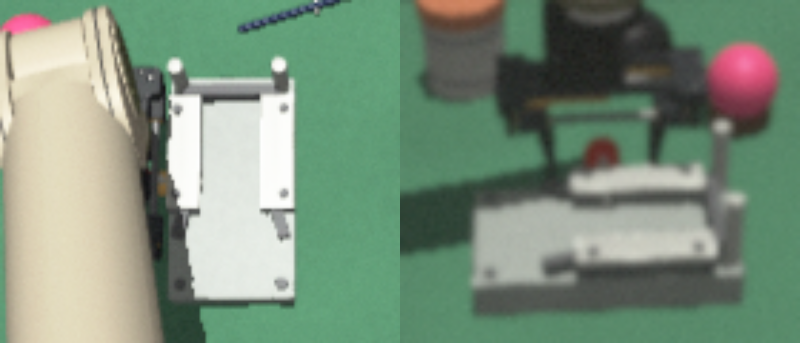

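The fingers straddle the red knob (around (602,152) in the right-hand crop) and are well centred, so I'll close and then pull.

Emit:
drive_tool --series '[0, 0, 0, 0, 0, 0.05, -1, 0, 0, 0, 0, 0, 0.05, -1, 0, 0, 0, 0, 0, 0.05, -1, 0, 0, 0, 0, 0, 0.05, -1, 0, 0, 0, 0, 0, 0.05, -1, 0, 0, 0, 0, 0, 0.05, -1, 0, 0, 0, 0, 0, 0.05, -1, 0, 0, 0, 0, 0, 0.05, -1]' --grip_force 40

```text
time: 2.78
ee_pos: [0.6011, 0.1758, 0.0467]
eef_rot: [0.716, 0.698, 0.0, -0.0]
ft_force: [0.3, -1.1, 0.1]
width: 0.0419
grip_force: 0.0
```

```bash
python3 go.py .6013 .2020 .0475 -1.5
```

```text
turn [ 0. -0.  0.] shift [ 0.656 -0.013 -0.02 ]
t 2.7833 pos [0.6011 0.1758 0.0467] F [ 0.3 -1.1  0.1] w 0.0419 g 0.0 j [-0.6   0.52  0.32  1.67 -0.19  0.98 -0.25]
```

Still closing.

Emit:
drive_tool --series '[0, 0, 0, 0, 0, 0, -1, 0, 0, 0, 0, 0, 0, -1, 0, 0, 0, 0, 0, 0, -1, 0, 0, 0, 0, 0, 0, -1, 0, 0, 0, 0, 0, 0, -1]'

```text
time: 3.2
ee_pos: [0.6019, 0.1758, 0.0467]
eef_rot: [0.716, 0.698, 0.001, 0.0]
ft_force: [5.5, 0.6, -4.5]
width: 0.033
grip_force: 40.0
```

Emit:
drive_tool --series '[0, 0, 0, 0.1, 0, 0, -1, 0, 0, 0, 0.2, 0, 0, -1, 0, 0, 0, 0.3, 0, 0, -1, 0, 0, 0, 0.4, 0, 0, -1, 0, 0, 0, 0.5, 0, 0, -1, 0, 0, 0, 0.6, 0, 0, -1, 0, 0, 0, 0.63, 0, 0, -1, 0, 0, 0, 0.66, 0, 0, -1, 0, 0, 0, 0.68, 0, 0, -1, 0, 0, 0, 0.68, 0, 0, -1]'

```text
time: 4.03
ee_pos: [0.6025, 0.2009, 0.0467]
eef_rot: [0.717, 0.697, -0.001, 0.001]
ft_force: [3.3, -5.3, 0.4]
width: 0.0329
grip_force: 40.0
```

```bash
python3 go.py .6013 .2020 .0475 -1.5
```

```text
turn [ 0.01  0.03 -0.02] shift [ 0.028 -0.031 -0.021]
t 4.0333 pos [0.6025 0.2009 0.0467] F [ 3.3 -5.3  0.4] w 0.0329 g 40.00050477683544 j [-0.64  0.54  0.31  1.64 -0.19  0.99 -0.29]
```

Emit:
drive_tool --series '[0, 0, 0, 0.03, 0, 0, -1, 0, 0, 0, 0.06, 0, 0, -1, 0, 0, 0, 0.08, 0, 0, -1, 0, 0, 0, 0.08, 0, 0, -1, 0, 0, 0, 0.08, 0, 0, -1]'

```text
time: 4.45
ee_pos: [0.6025, 0.201, 0.0466]
eef_rot: [0.718, 0.697, -0.002, 0.002]
ft_force: [0.5, -13.7, 3.3]
width: 0.0324
grip_force: 40.0
```

The out stop has been reached: the force rose and the position stopped changing. Now I'll release, rise, and head for the plate.

Emit:
drive_tool --series '[0, 0, 0, -0.03, 0, 0, -0.2, 0, 0, 0, -0.03, 0, 0, 0, 0, 0, 0, -0.03, 0, 0, 0, 0, 0, 0, -0.03, 0, 0, 0, 0, 0, 0, -0.03, 0, 0, 0.3, 0, 0, 0, -0.03, 0, 0, 0.3, 0, 0, 0, -0.03, 0, 0, 0.3, 0, 0, 0, -0.03, 0, -1, 0.3, 0, 0, 0, -0.03, 0, -2, 0.3, 0, 0, 0, -0.03, 0, -3, 0.3]'

```text
time: 5.28
ee_pos: [0.6013, 0.2048, 0.1678]
eef_rot: [0.716, 0.698, -0.001, -0.0]
ft_force: [1.0, 0.6, 0.3]
width: 0.0563
grip_force: 0.0
```

```bash
python3 go.py .482 -.327 .2 131.5
```

```text
turn [-0.01  0.01  9.4 ] shift [-13.369  -2.636  -0.793]
t 5.2833 pos [0.6013 0.2048 0.1678] F [1.  0.6 0.3] w 0.0563 g 0.0 j [-0.66  0.41  0.34  1.55 -0.15  1.21 -0.32]
```

Emit:
drive_tool --series '[0, 0, 0, 0, 0, -1, 0.3, 0, 0, 9.4, -13.37, -2.64, -1.2, 0.6, 0, 0, 9.4, -13.37, -2.64, -1.2, 0.6, 0, 0, 9.4, -13.37, -2.64, -1.2, 0.6, 0, 0, 9.4, -13.37, -2.64, -1.2, 0.6, 0, 0, 9.4, -13.37, -2.64, -1.2, 0.6, 0, 0, 9.4, -13.37, -2.64, -1.2, 0.6, 0, 0, 9.4, -13.37, -2.64, -1.2, 0.6, 0, 0, 9.4, -13.37, -2.64, -1.2, 0.6, 0, 0, 9.4, -13.37, -2.64, -1.2, 0.6]'

```text
time: 6.12
ee_pos: [0.5189, -0.1625, 0.2125]
eef_rot: [0.935, 0.354, 0.0, -0.0]
ft_force: [0.4, -0.3, -0.1]
width: 0.0698
grip_force: 0.0
```

```bash
python3 go.py .482 -.327 .15 131.5;  python3 - <<'E'
from h import *
im=snap("top","k2"); print("knob now/in/out pred", proj("top",[[.6006,.1767,.052],[.6013,.2017,.052]]))
m=cv2.inRange(cv2.cvtColor(im,cv2.COLOR_BGR2HSV),(0,170,60),(6,255,255));m[:,300:]=0;m[:160]=0;m[205:]=0
print(cv2.moments(m,True)['m10']/cv2.moments(m,True)['m00'],cv2.countNonZero(m))
E
```

```text
turn [ 0.   -0.01 -0.  ] shift [-3.418  2.468  1.56 ]
t 6.1167 pos [ 0.5189 -0.1625  0.2125] F [ 0.4 -0.3 -0.1] w 0.0698 g 0.0 j [-0.37  0.19  0.67  1.75 -0.13  1.24 -0.52]
knob now/in/out pred [[266.84366963 183.20985501]
 [258.36347334 183.23624265]]
258.41237113402065 97
```

The knob is confirmed out (column 258.4, predicted 258.4). Next I'll move over the plate's tab.

```bash
python3 go.py .483 -.328 .13 130.5
```

```text
turn [0.03 0.02 0.09] shift [-3.177  2.398  2.088]
t 6.1667 pos [ 0.516  -0.172   0.2131] F [-4.5 -6.9  0.2] w 0.07 g 0.0 j [-0.36  0.19  0.68  1.75 -0.12  1.24 -0.51]
```

Emit:
drive_tool --series '[0, 0, 0.2, -3.4, 2.5, 1.5, 0.6, 0, 0, 0.2, -3.4, 2.5, 1.5, 0.6, 0, 0, 0.2, -3.4, 2.5, 1.5, 0.6, 0, 0, 0.2, -3.4, 2.5, 1.5, 0.6, 0, 0, 0.2, -3.4, 2.5, 1.5, 0.6, 0, 0, 0.2, -3.4, 2.5, 1.5, 0.6, 0, 0, 0.2, -3.4, 2.5, 1.5, 0.6]'

```text
time: 6.75
ee_pos: [0.4838, -0.3262, 0.1519]
eef_rot: [0.938, 0.345, -0.0, -0.0]
ft_force: [-0.5, 1.0, -0.1]
width: 0.0696
grip_force: 0.0
```

```bash
python3 go.py .483 -.328 .047 130.5
```

```text
turn [-0.01  0.   -0.02] shift [-0.044  0.024  2.621]
t 6.75 pos [ 0.4838 -0.3262  0.1519] F [-0.5  1.  -0.1] w 0.0696 g 0.0 j [-0.08  0.37  0.73  1.72 -0.27  1.15 -0.14]
```

Emit:
drive_tool --series '[0, 0, 0, -0.04, 0.02, 0.8, 0.6, 0, 0, 0, -0.04, 0.02, 1.6, 0.6, 0, 0, 0, -0.04, 0.02, 2.1, 0.6, 0, 0, 0, -0.04, 0.02, 2.4, 0.6, 0, 0, 0, -0.04, 0.02, 2.62, 0.6, 0, 0, 0, -0.04, 0.02, 2.62, 0, 0, 0, 0, -0.04, 0.02, 2.62, 0]'

```text
time: 7.33
ee_pos: [0.4842, -0.3273, 0.0482]
eef_rot: [0.938, 0.346, 0.0, 0.0]
ft_force: [1.1, -0.1, 0.8]
width: 0.0627
grip_force: 0.0
```

```bash
python3 go.py .483 -.328 .047 130.5
python3 - <<'E'
from h import *
b=snap("side","p1s")[230:340,240:360]
cv2.imwrite("pics/p1c.png",cv2.resize(b,(600,550),interpolation=cv2.INTER_CUBIC))
E
```

```text
turn [ 0.01 -0.01  0.01] shift [-0.033 -0.006  0.03 ]
t 7.3333 pos [ 0.4842 -0.3273  0.0482] F [ 1.1 -0.1  0.8] w 0.0627 g 0.0 j [-0.01  0.5   0.66  1.8  -0.37  0.96 -0.06]
```

View pics/p1c.png

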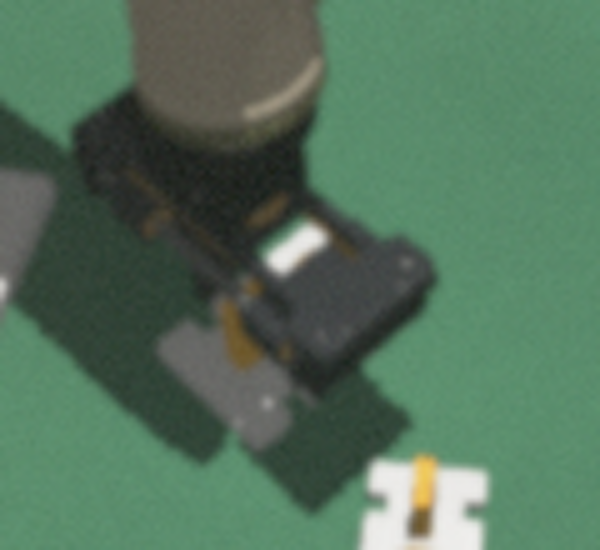

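The tab (crop (240,335)) sits between the fingers, with the gripper across it. Closing now.

Emit:
drive_tool --series '[0, 0, 0, 0, 0, 0, -1, 0, 0, 0, 0, 0, 0, -1, 0, 0, 0, 0, 0, 0, -1, 0, 0, 0, 0, 0, 0, -1, 0, 0, 0, 0, 0, 0, -1, 0, 0, 0, 0, 0, 0, -1, 0, 0, 0, 0, 0, 0, -1, 0, 0, 0, 0, 0, 0, -1, 0, 0, 0, 0, 0, 0, -1, 0, 0, 0, 0, 0, 0, -1]' --grip_force 40

```text
time: 8.22
ee_pos: [0.4834, -0.3275, 0.0474]
eef_rot: [0.938, 0.346, 0.0, -0.0]
ft_force: [0.4, 0.9, 1.4]
width: 0.014
grip_force: 40.0
```

Emit:
drive_tool --series '[0, 0, 0, 0, 0, 0, -1, 0, 0, 0, 0, 0, 0, -1, 0, 0, 0, 0, 0, 0, -1, 0, 0, 0, 0, 0, 0, -1]'

```text
time: 8.55
ee_pos: [0.4834, -0.3275, 0.0473]
eef_rot: [0.938, 0.346, 0.0, -0.0]
ft_force: [-0.3, 0.1, 2.2]
width: 0.0137
grip_force: 40.0
```

The tab is gripped (13.7 mm). I'll lift it and carry it to above the sill.

Emit:
drive_tool --series '[0, 0, 0, 0, 0, -0.5, -1, 0, 0, 0, 0, 0, -1.2, -1, 0, 0, 0, 0, 0, -2, -1, 0, 0, 0, 0, 0, -2.4, -1, 0, 0, 0, 0, 0, -2.4, -1, 0, 0, 0, 0, 0, -2.4, -1]'

```text
time: 9.05
ee_pos: [0.4835, -0.3273, 0.1431]
eef_rot: [0.938, 0.346, 0.0, 0.0]
ft_force: [-0.8, 0.4, -3.2]
width: 0.0138
grip_force: 40.0
```

```bash
python3 go.py .450 .0817 .14 -91.5
```

```text
turn [-0.   -0.01  8.4 ] shift [ 6.007 -8.317  0.079]
t 9.05 pos [ 0.4835 -0.3273  0.1431] F [-0.8  0.4 -3.2] w 0.0138 g 39.99785844236612 j [-0.07  0.38  0.73  1.73 -0.28  1.13 -0.13]
```

Emit:
drive_tool --series '[0, 0, 0.4, 0.3, -0.4, 0, -1, 0, 0, 1, 0.7, -1.0, 0, -1, 0, 0, 1.8, 1.3, -1.8, 0, -1, 0, 0, 2.6, 1.9, -2.6, 0, -1, 0, 0, 3.4, 2.5, -3.4, 0, -1, 0, 0, 4.2, 3.1, -4.2, 0, -1, 0, 0, 5, 3.6, -5, 0, -1, 0, 0, 5.8, 4.1, -5.8, 0, -1, 0, 0, 6.5, 4.6, -6.5, 0, -1, 0, 0, 7.1, 5, -7, 0, -1]'

```text
time: 9.88
ee_pos: [0.4514, 0.0185, 0.1416]
eef_rot: [0.999, 0.043, -0.002, -0.0]
ft_force: [1.8, 0.4, -3.4]
width: 0.0139
grip_force: 40.0
```

Emit:
drive_tool --series '[0, 0, 0.5, 0.3, -0.4, 0, -1, 0, 0, 0.8, 0.3, -0.7, 0, -1, 0, 0, 1.1, 0.3, -0.9, 0, -1, 0, 0, 1.2, 0.3, -1, 0, -1, 0, 0, 1.2, 0.3, -1, 0, -1, 0, 0, 1.2, 0.3, -1, 0, -1]'

```text
time: 10.38
ee_pos: [0.4614, 0.0557, 0.1424]
eef_rot: [1.0, -0.008, -0.001, 0.0]
ft_force: [-0.2, -0.9, -3.4]
width: 0.0132
grip_force: 40.0
```

```bash
python3 go.py .450 .0817 .14 -91.5
```

```text
turn [0.01 0.02 0.11] shift [-0.296 -0.646  0.06 ]
t 10.3833 pos [0.4614 0.0557 0.1424] F [-0.2 -0.9 -3.4] w 0.0132 g 39.99788548797369 j [-0.77  0.06  0.57  2.02 -0.04  1.07 -1.77]
```

Correct the position, then lower to just above the sill and measure.

Emit:
drive_tool --series '[0, 0, 0.1, -0.3, -0.65, 0.3, -1, 0, 0, 0.1, -0.3, -0.65, 0.8, -1, 0, 0, 0.1, -0.3, -0.65, 1.1, -1, 0, 0, 0.1, -0.3, -0.65, 1.2, -1, 0, 0, 0.1, -0.3, -0.65, 1.2, -1, 0, 0, 0.1, -0.3, -0.65, 1.2, -1]'

```text
time: 10.88
ee_pos: [0.4508, 0.0817, 0.0957]
eef_rot: [1.0, -0.014, 0.0, 0.0]
ft_force: [-0.3, -0.3, -3.4]
width: 0.0139
grip_force: 40.0
```

```bash
python3 go.py .450 .0817 .0853 -91.5
python3 - <<'E'
from h import *
a=snap("top","b1")[120:270,230:370];b=snap("side","b1s")[120:235,240:370]
cv2.imwrite("pics/b1c.png",np.hstack([cv2.resize(a,(400,429),interpolation=2),cv2.resize(b,(400,429*1),interpolation=2)]))
E
```

```text
turn [ 0.   -0.   -0.01] shift [-0.02  0.    0.26]
t 10.8833 pos [0.4508 0.0817 0.0957] F [-0.3 -0.3 -3.4] w 0.0139 g 39.997784653678536 j [-0.79  0.11  0.55  2.08 -0.07  0.96 -1.81]
```

View pics/b1c.png

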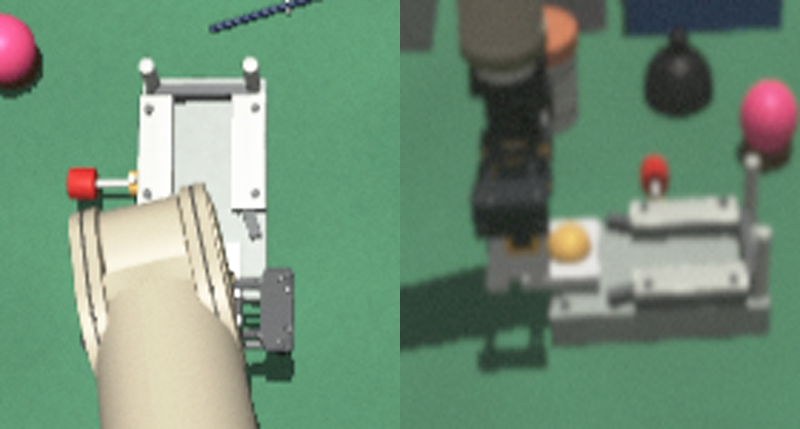

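The plate hovers level over the sill with its dome toward the slot (right crop, front edge at about (600,250)), and the knob is out. Lower it and slide.

Emit:
drive_tool --series '[0, 0, 0, 0, 0, 0.1, -1, 0, 0, 0, 0, 0, 0.18, -1, 0, 0, 0, 0, 0, 0.23, -1, 0, 0, 0, 0, 0, 0.26, -1, 0, 0, 0, 0, 0, 0.27, -1, 0, 0, 0, 0, 0, 0.27, -1]' --grip_force 20

```text
time: 11.48
ee_pos: [0.4502, 0.0824, 0.0849]
eef_rot: [1.0, -0.013, -0.0, -0.0]
ft_force: [-6.5, -0.5, 6.5]
width: 0.014
grip_force: 20.0
```

```bash
python3 go.py .512 .080 .0853 -91.5
python3 - <<'E'
from h import *
im=snap("side","b2s").astype(float)
np.set_printoptions(linewidth=250)
y=-np.radians(1.5);c,s=np.cos(y),np.sin(y);w=lambda x,yy,z:[.628+c*x-s*yy,.077+s*x+c*yy,.038+z]
p=proj("side",[w(-95,0,.012)]) if 0 else proj("side",[w(-.095,.04,.012),w(-.095,-.04,.012),w(-.15,-.065,0),w(-.06,-.065,.0215),w(-.06,.065,.0215)]);print(p.round(1))
for k in range(284,304,6): print(k,im[165:215,k,2].astype(int))
E
```

```text
turn [-0.    0.01  0.  ] shift [ 1.545  0.019 -0.01 ]
t 11.4833 pos [0.4502 0.0824 0.0849] F [-6.5 -0.5  6.5] w 0.014 g 20.00007210066542 j [-0.79  0.13  0.54  2.09 -0.09  0.94 -1.8 ]
[[303.9 180.7]
 [304.2 195.8]
 [287.6 204.2]
 [314.9 198.2]
 [313.7 173.8]]
284 [ 53  53  54  48  53  56  56  65  67  75  75  67  59  47  40  34  35  34  40  42  54  82  99 105 107 104 105 106 105 105 102 103 101 101  85  67  51  50  45  43  50  48  50  47  50  52  52  53  49  49]
290 [ 82  81  84  80  83  83  80  82  85  85  86  89  94  93 114 151 193 218 220 219 218 214 208 198 184 164 161 179 214 227 223 196 149 127 134 147 158 161 168 156 120  91  79  73  75  74  77  76  85  90]
296 [ 89  90  90  90  89  88  88  90  90  92  91  90  92  97 125 170 210 221 227 233 236 236 233 222 208 190 172 176 203 223 220 183 140 132 153 168 171 174 166 138 104  91  79  80  80  76  74  75  82  90]
302 [ 88  90  91  89  92  89  91  89  89  92  91  92  96  99 133 183 216 229 231 229 225 221 214 208 211 221 226 230 229 228 218 172 124 125 158 176 177 177 163 129  94  86  81  83  81  83  84  85  87  88]
```

Emit:
drive_tool --series '[0, 0, 0, 0.1, 0.01, -0.02, -1, 0, 0, 0, 0.2, 0.02, -0.02, -1, 0, 0, 0, 0.3, 0.02, -0.02, -1, 0, 0, 0, 0.4, 0.02, -0.02, -1, 0, 0, 0, 0.5, 0.02, -0.02, -1, 0, 0, 0, 0.6, 0.02, -0.02, -1, 0, 0, 0, 0.7, 0.02, -0.02, -1, 0, 0, 0, 0.8, 0.02, -0.02, -1, 0, 0, 0, 0.8, 0.02, -0.02, -1, 0, 0, 0, 0.8, 0.02, -0.02, -1]'

```text
time: 12.37
ee_pos: [0.4826, 0.0807, 0.0853]
eef_rot: [1.0, -0.013, -0.0, 0.0]
ft_force: [0.2, -0.3, -3.8]
width: 0.0139
grip_force: 20.0
```

```bash
python3 go.py .512 .080 .0853 -91.5
```

```text
turn [ 0.  0. -0.] shift [ 0.735 -0.003 -0.001]
t 12.3667 pos [0.4826 0.0807 0.0853] F [ 0.2 -0.3 -3.8] w 0.0139 g 19.9998707533814 j [-0.76  0.21  0.55  2.02 -0.13  0.95 -1.74]
```

Emit:
drive_tool --series '[0, 0, 0, 0.1, 0, 0, -1, 0, 0, 0, 0.2, 0, 0, -1, 0, 0, 0, 0.3, 0, 0, -1, 0, 0, 0, 0.4, 0, 0, -1, 0, 0, 0, 0.4, 0, 0, -1, 0, 0, 0, 0.4, 0, 0, -1]'

```text
time: 12.87
ee_pos: [0.4987, 0.0802, 0.0853]
eef_rot: [1.0, -0.013, 0.0, 0.0]
ft_force: [0.9, -0.2, -2.3]
width: 0.0138
grip_force: 20.0
```

```bash
python3 go.py .606 .0776 .0853 -91.5
```

```text
turn [ 0. -0. -0.] shift [ 2.683 -0.006 -0.   ]
t 12.8667 pos [0.4987 0.0802 0.0853] F [ 0.9 -0.2 -2.3] w 0.0138 g 20.000031490344554 j [-0.74  0.25  0.55  1.98 -0.16  0.96 -1.71]
```

The plate has entered the slot freely. I'll keep sliding it in.

Emit:
drive_tool --series '[0, 0, 0, 0.15, 0, 0, -1, 0, 0, 0, 0.3, 0, 0, -1, 0, 0, 0, 0.5, 0, 0, -1, 0, 0, 0, 0.7, 0, 0, -1, 0, 0, 0, 0.9, 0, 0, -1, 0, 0, 0, 1.1, 0, 0, -1, 0, 0, 0, 1.3, 0, 0, -1, 0, 0, 0, 1.4, 0, 0, -1, 0, 0, 0, 1.4, 0, 0, -1, 0, 0, 0, 1.4, 0, 0, -1]'

```text
time: 13.7
ee_pos: [0.5548, 0.0787, 0.0854]
eef_rot: [1.0, -0.013, 0.0, 0.0]
ft_force: [0.8, -1.1, -1.7]
width: 0.0139
grip_force: 20.0
```

Emit:
drive_tool --series '[0, 0, 0, 0.15, 0, 0, -1, 0, 0, 0, 0.3, 0, 0, -1, 0, 0, 0, 0.45, 0, 0, -1, 0, 0, 0, 0.6, 0, 0, -1, 0, 0, 0, 0.75, 0, 0, -1, 0, 0, 0, 0.9, 0, 0, -1, 0, 0, 0, 1.0, 0, 0, -1, 0, 0, 0, 1.05, 0, 0, -1, 0, 0, 0, 1.05, 0, 0, -1]'

```text
time: 14.45
ee_pos: [0.5971, 0.0776, 0.0854]
eef_rot: [1.0, -0.013, 0.0, 0.0]
ft_force: [0.7, -0.2, -1.8]
width: 0.0139
grip_force: 20.0
```

```bash
python3 go.py .606 .0776 .0853 -91.5
```

```text
turn [ 0.   -0.01 -0.  ] shift [ 0.223 -0.005  0.003]
t 14.45 pos [0.5971 0.0776 0.0854] F [ 0.7 -0.2 -1.8] w 0.0139 g 20.000071527902037 j [-0.63  0.46  0.53  1.72 -0.26  1.03 -1.6 ]
```

Emit:
drive_tool --series '[0, 0, 0, 0.06, 0, 0.02, -1, 0, 0, 0, 0.12, 0, 0.02, -1, 0, 0, 0, 0.18, 0, 0.02, -1, 0, 0, 0, 0.22, 0, 0.02, -1, 0, 0, 0, 0.26, 0, 0.02, -1, 0, 0, 0, 0.28, 0, 0.02, -1, 0, 0, 0, 0.28, 0, 0.02, -1]'

```text
time: 15.03
ee_pos: [0.6076, 0.0776, 0.0853]
eef_rot: [1.0, -0.013, -0.0, -0.0]
ft_force: [-4.6, 0.6, 5.5]
width: 0.0138
grip_force: 20.0
```

```bash
python3 go.py .606 .0776 .0853 -91.5
```

```text
turn [-0.01  0.    0.  ] shift [-0.039  0.001 -0.001]
t 15.0333 pos [0.6076 0.0776 0.0853] F [-4.6  0.6  5.5] w 0.0138 g 20.00080611091107 j [-0.62  0.48  0.53  1.69 -0.27  1.04 -1.59]
```

Emit:
drive_tool --series '[0, 0, 0, 0.02, 0, -0.01, -1, 0, 0, 0, 0.04, 0, -0.01, -1, 0, 0, 0, 0.06, 0, -0.01, -1, 0, 0, 0, 0.08, 0, -0.01, -1, 0, 0, 0, 0.08, 0, -0.01, -1]'

```text
time: 15.45
ee_pos: [0.6085, 0.0775, 0.0852]
eef_rot: [1.0, -0.013, -0.003, -0.0]
ft_force: [-16.9, -0.3, 14.8]
width: 0.0138
grip_force: 20.0
```

Emit:
drive_tool --series '[0, 0, 0, 0.02, 0, 0, -1, 0, 0, 0, 0.04, 0, 0, -1, 0, 0, 0, 0.06, 0, 0, -1, 0, 0, 0, 0.06, 0, 0, -1, 0, 0, 0, 0.06, 0, 0, -1]'

```text
time: 15.87
ee_pos: [0.6097, 0.0775, 0.0848]
eef_rot: [1.0, -0.013, -0.004, -0.0]
ft_force: [-22.4, 0.2, 16.6]
width: 0.0137
grip_force: 20.0
```

Contact with the back stop. I'll release and rise, then measure whether the plate is home.

Emit:
drive_tool --series '[0, 0, 0, -0.03, 0, -0.02, -0.3, 0, 0, 0, -0.03, 0, -0.02, -0.3, 0, 0, 0, -0.03, 0, -0.02, -0.3, 0, 0, 0, -0.03, 0, -0.02, -0.3, 0, 0, 0, -0.03, 0, -0.02, -0.3, 0, 0, 0, -0.03, 0, -0.5, -0.3, 0, 0, 0, -0.03, 0, -1.3, -0.3, 0, 0, 0, -0.03, 0, -2.2, -0.3, 0, 0, 0, -0.03, 0, -3, -0.3, 0, 0, 0, -0.03, 0, -3, -0.3]'

```text
time: 16.7
ee_pos: [0.6151, 0.0773, 0.2119]
eef_rot: [1.0, -0.013, 0.005, -0.001]
ft_force: [1.1, -1.0, 0.4]
width: 0.0304
grip_force: 0.0
```

```bash
python3 go.py .6018 .2390 .2 -91.5
python3 - <<'E'
from h import *
a=snap("top","h1")[120:260,220:360];b=snap("side","h1s")[130:220,275:375]
cv2.imwrite("pics/h1c.png",np.hstack([cv2.resize(a,(400,400),interpolation=2),cv2.resize(b,(400,400),interpolation=2)]))
E
```

```text
turn [-0.03 -0.11 -0.  ] shift [-0.444 -4.033  0.306]
t 16.7 pos [0.6151 0.0773 0.2119] F [ 1.1 -1.   0.4] w 0.0304 g 0.0 j [-0.65  0.36  0.57  1.56 -0.21  1.27 -1.64]
```

View pics/h1c.png

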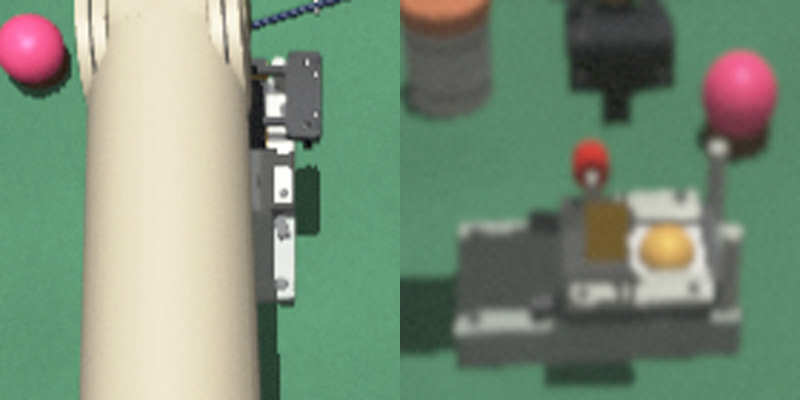

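The plate is in the slot with its dome at the stop end (right crop: dome (667,245), stop at about 720), and the knob is still out. Next I'll go outside the knob with the fingers shut.

Emit:
drive_tool --series '[0, -0.1, 0, -0.2, -0.6, 0.1, -1, 0, -0.1, 0, -0.4, -1.4, 0.2, -1, 0, -0.1, 0, -0.44, -2.2, 0.3, -1, 0, -0.1, 0, -0.44, -3, 0.3, -1, 0, -0.1, 0, -0.44, -3.7, 0.3, -1, 0, -0.1, 0, -0.44, -4.2, 0.3, -1, 0, -0.1, 0, -0.44, -4.25, 0.3, -1, 0, -0.1, 0, -0.44, -4.25, 0.3, -1, 0, -0.1, 0, -0.44, -4.25, 0.3, -1]'

```text
time: 17.55
ee_pos: [0.5987, 0.2466, 0.1917]
eef_rot: [1.0, -0.013, -0.005, 0.001]
ft_force: [0.7, -0.6, 0.1]
width: 0.0006
grip_force: 0.0
```

```bash
python3 go.py .6018 .2460 .055 -91.5
python3 - <<'E'
from h import *
im=snap("top","h2")
cv2.imwrite("pics/h2c.png",cv2.resize(im[130:240,240:350],(600,600),interpolation=2))
E
```

```text
turn [ 0.02  0.12 -0.01] shift [0.113 0.006 3.417]
t 17.55 pos [0.5987 0.2466 0.1917] F [ 0.7 -0.6  0.1] w 0.0006 g 0.0 j [-0.83  0.45  0.5   1.48 -0.22  1.28 -1.9 ]
```

View pics/h2c.png

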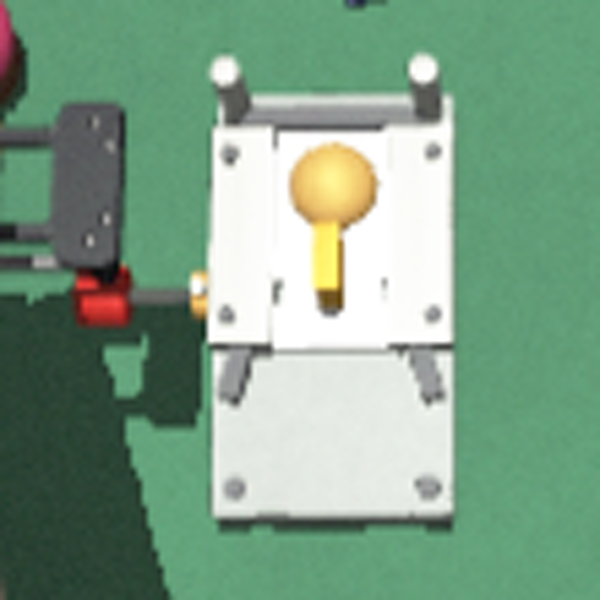

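The top crop shows the plate fully in: the front edge is at the stop (row ~128) and the rear edge is level with the lip ends (row ~349). The notches at (277,292) and (388,292) line up with the knob axis (row ~294). Descend and push the knob in.

Emit:
drive_tool --series '[0, 0.1, 0, 0.1, 0, 0.8, -1, 0, 0.1, 0, 0.1, 0, 1.6, -1, 0, 0.1, 0, 0.1, 0, 2.4, -1, 0, 0.1, 0, 0.1, 0, 3, -1, 0, 0.1, 0, 0.1, 0, 3.4, -1, 0, 0.1, 0, 0.1, 0, 3.4, -1, 0, 0.1, 0, 0.1, 0, 3.4, -1]'

```text
time: 18.18
ee_pos: [0.6016, 0.2462, 0.0567]
eef_rot: [1.0, -0.014, -0.001, 0.001]
ft_force: [0.5, 0.6, 0.7]
width: 0.0005
grip_force: 0.0
```

```bash
python3 go.py .6018 .2057 .052 -91.5
```

```text
turn [ 0.01  0.01 -0.02] shift [0.032 1.011 0.118]
t 18.1833 pos [0.6016 0.2462 0.0567] F [0.5 0.6 0.7] w 0.0005 g 0.0 j [-0.8   0.58  0.46  1.6  -0.29  1.03 -1.86]
```

Emit:
drive_tool --series '[0, 0, 0, 0, 0.1, 0.1, -1, 0, 0, 0, 0, 0.2, 0.1, -1, 0, 0, 0, 0, 0.3, 0.1, -1, 0, 0, 0, 0, 0.4, 0.1, -1, 0, 0, 0, 0, 0.5, 0.1, -1, 0, 0, 0, 0, 0.6, 0.1, -1, 0, 0, 0, 0, 0.7, 0.1, -1, 0, 0, 0, 0, 0.8, 0.1, -1, 0, 0, 0, 0, 0.8, 0.1, -1, 0, 0, 0, 0, 0.8, 0.1, -1]'

```text
time: 19.02
ee_pos: [0.6012, 0.2161, 0.0535]
eef_rot: [1.0, -0.013, 0.0, -0.0]
ft_force: [1.1, 2.1, 2.8]
width: 0.0
grip_force: 1.4
```

Emit:
drive_tool --series '[0, 0, 0, 0, 0.05, 0, -1, 0, 0, 0, 0, 0.1, 0, -1, 0, 0, 0, 0, 0.15, 0, -1, 0, 0, 0, 0, 0.2, 0, -1, 0, 0, 0, 0, 0.2, 0, -1, 0, 0, 0, 0, 0.2, 0, -1]'

```text
time: 19.52
ee_pos: [0.601, 0.2082, 0.0534]
eef_rot: [1.0, -0.013, 0.0, -0.0]
ft_force: [1.7, 4.3, 3.0]
width: 0.0004
grip_force: 2.3
```

Emit:
drive_tool --series '[0, 0, 0, 0, 0.05, 0, -1, 0, 0, 0, 0, 0.1, 0, -1, 0, 0, 0, 0, 0.15, 0, -1, 0, 0, 0, 0, 0.15, 0, -1, 0, 0, 0, 0, 0.15, 0, -1]'

```text
time: 19.93
ee_pos: [0.6008, 0.2022, 0.0533]
eef_rot: [1.0, -0.013, 0.0, -0.0]
ft_force: [1.2, 3.5, 3.6]
width: 0.0005
grip_force: 2.5
```

Emit:
drive_tool --series '[0, 0, 0, 0, 0.05, 0, -1, 0, 0, 0, 0, 0.1, 0, -1, 0, 0, 0, 0, 0.1, 0, -1, 0, 0, 0, 0, 0.1, 0, -1]'

```text
time: 20.27
ee_pos: [0.6007, 0.2018, 0.0535]
eef_rot: [1.0, -0.011, 0.001, -0.002]
ft_force: [3.6, 14.3, 2.0]
width: 0.0004
grip_force: 7.3
```

Emit:
drive_tool --series '[0, 0, 0, 0, 0.05, 0, -1, 0, 0, 0, 0, 0.1, 0, -1, 0, 0, 0, 0, 0.1, 0, -1]'

```text
time: 20.52
ee_pos: [0.6006, 0.2015, 0.0537]
eef_rot: [1.0, -0.01, 0.002, -0.004]
ft_force: [6.7, 24.1, -2.1]
width: 0.0006
grip_force: 11.7
```

Emit:
drive_tool --series '[0, 0, 0, 0, -0.4, 0, -1, 0, 0, 0, 0, -1, 0, -1, 0, 0, 0, 0, -1.5, 0, -1, 0, 0, 0, 0, -1.5, -1, -1, 0, 0, 0, 0, -1.8, -2, -1, 0, 0, 0, 0, -2, -3, -1, 0, 0, 0, 0, -2, -3, -1, 0, 0, 0, 0, -2, -3, -1]'

```text
time: 21.18
ee_pos: [0.6033, 0.2736, 0.1749]
eef_rot: [1.0, -0.013, 0.001, -0.0]
ft_force: [-0.1, -0.6, 0.1]
width: 0.0003
grip_force: 0.0
```

```bash
python3 go.py .6018 .2057 .052 -91.5;python3 - <<'E'
from h import *
im=snap("top","e1"); snap("side","e1s")
cv2.imwrite("pics/e1c.png",cv2.resize(im[130:240,240:350],(600,600),interpolation=2))
y=-np.radians(1.5);c,s=np.cos(y),np.sin(y);w=lambda x,yy,z:[.628+c*x-s*yy,.077+s*x+c*yy,.038+z]
a,b=cv2.imread("pics/top0.png"),im
for q in(a,b):
    m=cv2.inRange(cv2.cvtColor(q,cv2.COLOR_BGR2HSV),(0,170,60),(6,255,255));m[:,300:]=0;m[:160]=0;m[205:]=0
    k=cv2.moments(m,True);print("knob",k['m10']/k['m00'],k['m01']/k['m00'],k['m00'])
E
```

```text
turn [-0.01 -0.03 -0.  ] shift [-1.000e-03  1.700e+00  3.071e+00]
t 21.1833 pos [0.6033 0.2736 0.1749] F [-0.1 -0.6  0.1] w 0.0003 g 0.0 j [-0.85  0.48  0.49  1.47 -0.23  1.24 -1.93]
knob 266.66315789473686 183.67368421052632 95.0
knob 267.04395604395603 183.73626373626374 91.0
```

View pics/e1c.png

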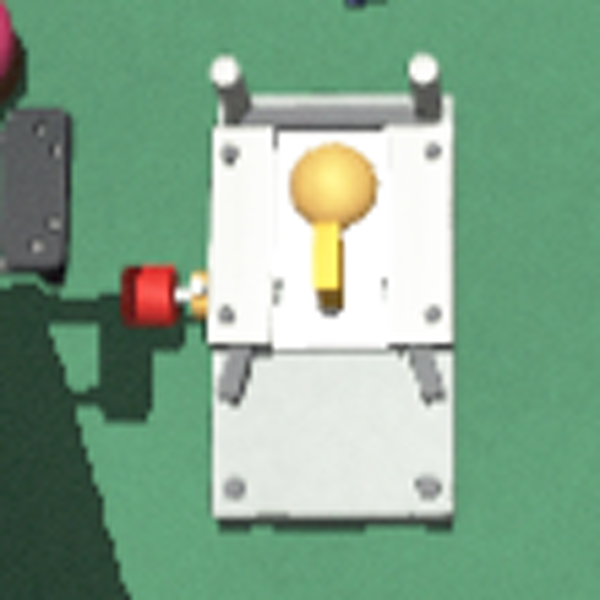

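The knob is fully in (column 267.0, started at 266.7), the plate is home and unchanged, and the gripper is clear of everything. Handing in.

```bash
python3 -c "
from bench import r
print(r.close_job())"
```

```text
the job is handed in; nothing more can be done
None
```

I pulled the knob out, slid the middle-sized plate home dome first, pushed the knob back in to lock it, and handed the job in at about 21 s; the final top view shows all this, but no verdict came back.

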